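# Fetch the bur tray out of the drying rack with the spatula and stow it in its case

### The job

Slide the spatula under the bur tray that stands beneath the low wire drying rack, lift it and carry it out on the spatula, and set it down wholly on the grey mat, drawing the spatula clear. Lay the spatula flat on the bench, right side up, then take the tray by its upright grip and put it flat on the floor of the empty, open black case. Do not tip or drop the tray, and leave the other things on the bench where they are.

Things in the scene. Friction and masses are not known exactly. Their poses are not given: they have to be found in the camera images.
- tray: Square dark steel bur tray, 110 x 110 mm. Origin: centre of its underside, z up. Two runners along x (6 wide, 9 high, at y = +-49 mm) carry a 3 mm plate, leaving a gap under it 9 mm high, 92 mm wide, open at both x ends. Central upright grip 44 mm along x, 12 mm thick in y, from 12 to 46 mm above the origin. Rows of thin burs, tops at 24 mm, at x = +-36 and +-45 mm.
- spatula: Cranked spatula lying flat. Origin: on its underside plane, below the middle of the handle; x points to the blade's tip, z up. Black handle x -50 to 50 mm, 16 mm wide, 10 to 34 mm above the underside, with a heel at its rear end down to it. Steel blade 60 mm wide, 3 mm thick, on the underside plane from x = 70 to 185 mm; thin neck between.
- spatula_tip (a point): Middle of the front edge of the spatula's blade, 1.5 mm above the underside.
- rack: Low wire drying rack, fixed, 160 (x) x 240 (y) mm, 94 mm high. Origin: centre of its footprint on the bench. Its -x side faces the robot; both x ends are open, legs and foot strips only along the sides (inner edges y = +-108 mm). Roof wires x -75 to 75 mm, clear height below 82 mm. The tray stands on the bench beneath it, x axes roughly parallel.
- mat: Grey square mat, 170 x 170 mm, 3 mm thick, fixed to the bench. Origin: centre of its underside.
- case: Open black plastic case, fixed, 144 x 144 mm outside, 136 x 136 mm inside, 45 mm high, walls and floor 4 mm. Origin: centre of its underside; x and y along its walls.
- case_in (a point): Centre of the case's inner floor (its upper face), axes along the walls.
- handpiece: Bystander: slightly bent silver dental handpiece, 150 mm long, lying on the bench. Leave alone.
- cartridge: Bystander: small upright steel turbine cartridge, 24 mm across, 22 mm high. Leave alone.
- driver: Bystander: screwdriver with grey handle, 150 mm long. Leave alone.
- jar: Bystander: small amber jar, 56 mm across, 60 mm high. Leave alone.
Things that resemble listed ones, but are neither listed nor needed, are in the scene too. Leave any blue look-alike of the case alone.

How it is judged:
By the outcome, as a careful person would: the job done as asked, in the order asked, and still so for the second after the job is handed in, with the robot touching nothing.
It also fails if it takes over 72 s, if anything falls off the work surface, if the arm or the gripper's body presses on something with over 40 N, if the wrist force passes 120 N, or if a joint passes its speed limit or range.

### The arm

A 7-joint arm with a two-finger parallel gripper is mounted at the origin on the work surface. World frame = base frame: x ahead of the robot, y to its left, z up, the work surface at z = 0. Lengths are in m, angles in rad, forces in N, time in s.
With the tool pointing down it reaches from about 0.4 to 0.85 m from the base axis. Payload 10.4 kg.
Tool frame: the origin (TCP) lies midway between the tips of the shut fingers; the grasp point (between the pads) lies 19 mm behind it; z points along the fingers, y is the line along which they close (so a half turn about z gives the same grasp; the last joint's range is limited). The gripper opens to 85 mm and grips with 20 to 120 N. Pads are 22 mm wide; open, the fingers measure 114 mm over their backs; the gripper's body (76 mm by 85 mm) begins 54 mm behind the grasp point. The pads swing forward as they close: fully open they stand 13 mm farther back than shut.
Start: joints at [-1.139, 0.332, -0.065, 1.46, 0.022, 1.35, -0.088], TCP at [0.275, 0.561, 0.231] pointing down, gripper open.
Joint ranges: [-2.6, 2.6], [-0.5, 2.12], [-1.47, 1.34], [0.16, 2.42], [-1.27, 4.41], [0.06, 2.06], [-2.6, 2.6]. Speed limits (rad/s): [2.22, 2.22, 2.79, 2.79, 3.14, 3.14, 3.14].

### API

Orientations are given as a unit quaternion [x, y, z, w].
In Python, from workcell import monitor, eyes, manip gives the robot as it stands.
- The arm moves only by the tool send_rows, never from a script. Its arguments are lists of equal length, an entry for each row: "offset": the shift along the tool's x, y, z in mm, a list of three; "roll": the turn about the tool's z in rad. In form: {"offset": [[tx, ty, tz], ...], "roll": [roll, ...]}. A call has exactly 5 rows; each row is the pose to reach, as a shift and turn from the pose commanded when the call began, along the tool's axes at that moment; what a row does not reach only later rows make up. A row lasts 1/12 s, in which the tool goes at most 41.7 mm and 7.16 degrees, less where a joint would pass 70% of its speed; a pose out of reach is approached as far as the arm can. A call with a gripper value outside its range is refused whole. "jaw" is the opening, from 0 (shut) to 1 (fully open), set as the call begins (left out, the last holds). The fingers move at their own pace and stop on an object; "newtons" is the grip in N (left out, the last holds). Time passes only in rows, so rows that repeat a pose let the fingers close, or fill a call up. It gives the time, the measured TCP pose, the force and the opening at its end, in the units of the state.
- monitor.get_obs(): the state, without advancing time (a new reading comes with each control period).
- eyes.camera(name): name is "side" or "top" or "wrist"; returns (picture, depth): 480x640x3 uint8, blue, green, red; 480x640 float32, m along the optical axis (not along the pixel's ray), 0 where there is no reading.
- eyes.camera_params(name): a dict with "fovy" (degrees; the focal length in pixels is half the picture's height over the tangent of half this angle, whatever the lens; pixels are square), "cx", "cy" (the principal point, pixels), "k1" (the pictures are not rectified: a ray, as slopes to the right and down, at radius r is drawn at 1 + k1 r^2 times it, then the intrinsics apply), "R" (3x3) and "t" (3): a world point X has camera coordinates R X + t. Camera axes: x right, y down, z forward; pixel columns grow to the right and rows downward; lengths in m; the calibration is good to about 2 mm. A picture is of the moment at which its call begins: read the wrist's pose just before it. camera_params takes no time and is no camera call; for the wrist camera it gives the pose at the moment of the call.
- manip.hand_in(): hands the job in, once; it reports no verdict.
The state is a dict: "clock": time; "joint_pos": joint angles; "joint_velocities": joint speeds; "tau": joint torques, N m; "position": TCP position; "ee_rot": TCP orientation; "ft_force": force on the tool from outside, world axes, zero at the start; "torque": the same for the moment, N m; "grip_width": opening from 0.0 (shut) to 1.0 (fully open).
Only numpy, scipy, OpenCV 4.12 (cv2) and the standard library are available. Lean on these libraries where they do the work, as an engineer would, in place of code of your own. Each camera call takes 0.05 s, during which the arm holds its last target. There are 200 camera calls.

## Working session

There is one attempt and no reset: what is moved stays moved. The work goes in short steps, Python scripts to look and compute and a tool call to move; the robot and the scene stay as the last step left them, time stands still between calls to the robot, and variables do not carry over. Pictures are saved under pics/ and viewed, on a budget of 10 in all, crops included, one or two more only if the job needs it, and the job is handed in when it is done.

Besides the shell and the picture viewer there is one more tool, called after "Emit:" as name(argument=value, ...) on one line, values as JSON. send_rows: Moves the arm, as the interface text tells. Its arguments: {"type":"object","properties":{"offset":{"type":"array"},"roll":{"type":"array"},"jaw":{"type":"number"},"newtons":{"type":"number"}},"required":["offset","roll"]}

```bash
ls; mkdir -p pics
python3 - <<'E'
from workcell import monitor, eyes
import cv2,numpy as np
o=monitor.get_obs();print(o['clock'],o['position'],o['ee_rot'],o['grip_width'])
for n in ('top','side'):
    p,d=eyes.camera(n);c=eyes.camera_params(n);print(n,c)
    cv2.imwrite(f'pics/{n}0.png',p);np.savez(f'{n}0.npz',p=p,d=d)
print(eyes.camera_params('wrist'))
E
```

```text
pics
0.0 [0.27437272 0.56112229 0.23049917] [ 2.25435708e-01  9.74257770e-01 -7.18905145e-04 -1.48188117e-04] 1.001257535750054
top {'fovy': 52.251191636758456, 'cx': 317.9873532154243, 'cy': 242.62861236841232, 'k1': -0.00494533632760693, 'R': array([[ 0.02387656, -0.99965001,  0.0113917 ],
       [-0.98784353, -0.02534234, -0.15337186],
       [ 0.15360687, -0.00759123, -0.98810288]]), 't': array([-0.02846199,  0.4715861 ,  1.05736216])}
side {'fovy': 52.487514024249805, 'cx': 319.26908364884184, 'cy': 232.42720138567896, 'k1': -0.05541788756660675, 'R': array([[ 0.74280473, -0.66927145,  0.01780056],
       [-0.42273608, -0.48946791, -0.76270268],
       [ 0.51916793,  0.55901422, -0.64650426]]), 't': array([-0.3621961 ,  0.22897569,  1.02729611])}
{'fovy': 64.60684814168899, 'cx': 315.36763660298755, 'cy': 245.36791513643416, 'k1': -0.07876359725760673, 'R': array([[ 4.39984008e-01,  8.98005589e-01, -1.87626907e-04],
       [ 8.52047984e-01, -4.17400761e-01,  3.15896879e-01],
       [ 2.83598847e-01, -1.39149442e-01, -9.48793511e-01]]), 't': array([-0.62390079, -0.04008311,  0.37910847])}
```

View pics/top0.png

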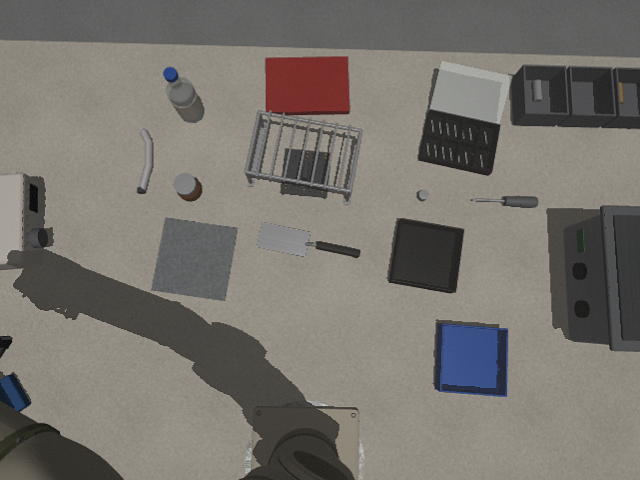

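View pics/side0.png

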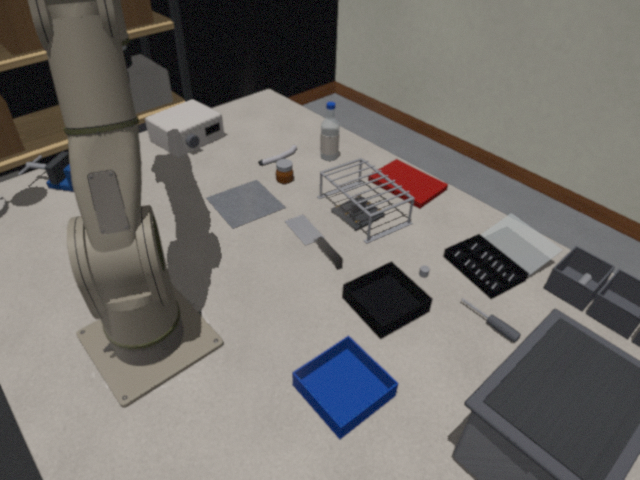

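The top view shows the spatula with its blade at (285,238) and handle at (338,249). The tray is under the rack at (305,172), the mat is at (195,258) and the case at (426,255). The blue look-alike is at (471,358).

```bash
cat > h.py <<'E'
import numpy as np,cv2
def xyz(d,c):
    H,W=d.shape;f=H/2/np.tan(np.radians(c['fovy']/2))
    K=np.array([[f,0,c['cx']],[0,f,c['cy']],[0,0,1]])
    u,v=np.meshgrid(np.arange(W),np.arange(H))
    n=cv2.undistortPoints(np.stack([u,v],-1).reshape(-1,1,2).astype(np.float64),K,np.array([c['k1'],0,0,0.])).reshape(H,W,2)
    P=np.dstack([n[...,0]*d,n[...,1]*d,d])
    return (P-c['t'])@c['R']
def rect(P,m,edge_deg=True):
    q=P[m][:,:2].astype(np.float32)*1000
    (c,s,a)=cv2.minAreaRect(q);return np.round(c,1),np.round(s,1),round(a,1),len(q)
E
cat > m.py <<'E'
from h import *;from workcell import eyes
z=np.load('top0.npz');p=z['p'].astype(int);P=xyz(z['d'],eyes.camera_params('top'))
Z=P[...,2]*1000;g=p.mean(2);sat=p.max(2)-p.min(2)
v,u=np.mgrid[:480,:640]
def box(a,b,c,d):return (u>=a)&(u<=c)&(v>=b)&(v<=d)
def big(m):
    n,l,s,_=cv2.connectedComponentsWithStats(m.astype(np.uint8),connectivity=8);return l==1+np.argmax(s[1:,4])
print('bench z',np.percentile(Z[box(330,280,420,380)],[5,50,95]))
print('colors bench',p[300,350],'mat',p[258,195],'blade',p[238,280],'handle',p[248,340],'tray',p[190,300],'case',p[255,426])
print('mat',rect(P,big(box(140,205,250,310)&(g<g[300,350]-30))))
print('caserim',rect(P,big(box(375,205,480,305)&(Z>36)&(g<90))), 'Z',np.percentile(Z[box(420,250,432,262)],[50]))
h=big(box(313,235,370,262)&(g<75)&(Z>12));print('handle',rect(P,h),np.median(Z[h]))
b=big(box(250,215,313,262)&(Z>-5)&(Z<12)&(abs(g-g[300,350])>6)&(sat<14));print('blade',rect(P,b))
bl=box(250,215,313,262); print(p[232:250:6,250:320:6].tolist())
t=box(270,140,345,200)&(Z>5)&(Z<22)&(g<80);print('tray plate',rect(P,t))
t=box(270,140,345,200)&(Z>36)&(Z<56)&(g<90);print('tray grip',rect(P,t))
r=box(240,100,370,205)&(Z>80)&(Z<105);print('rack',rect(P,r))
a=z['p'][90:310,140:480];cv2.imwrite('pics/crop.png',cv2.resize(z['p'][100:280,230:380],None,fx=4,fy=3.3,interpolation=2))
E
python3 m.py
```

```text
bench z [-3.92063828 -0.43015037  3.39042856]
colors bench [135 145 151] mat [99 98 98] blade [137 138 137] handle [49 51 52] tray [65 66 65] case [44 46 47]
mat (array([419.4, 165.5]), array([378.6, 175.5]), 81.3, 5483)
caserim (array([ 432. , -169.4]), array([182.2, 368.6]), 12.2, 588) Z [3.21817561]
handle (array([461.2, -60.4]), array([100.5,  16.5]), 79.6, 352) 32.687262006663246
blade (array([484.5,  64.5]), array([119.5,  62.5]), 80.0, 599)
[[[134, 142, 149], [136, 147, 152], [133, 133, 134], [136, 135, 135], [136, 135, 136], [137, 137, 137], [134, 135, 134], [139, 138, 140], [136, 137, 136], [138, 138, 138], [137, 140, 143], [132, 142, 148]], [[133, 144, 148], [129, 137, 142], [134, 133, 134], [139, 137, 138], [140, 140, 140], [137, 138, 137], [140, 140, 139], [141, 141, 141], [139, 139, 138], [140, 140, 140], [131, 142, 147], [129, 140, 146]], [[127, 137, 143], [121, 128, 134], [140, 139, 139], [134, 134, 134], [137, 136, 137], [141, 140, 139], [141, 140, 140], [137, 138, 139], [143, 143, 143], [125, 126, 126], [102, 102, 102], [92, 92, 91]]]
tray plate (array([639.4,  -5. ]), array([152.3, 109.7]), 85.7, 1381)
tray grip (array([642.3,  17.4]), array([11.8, 44.4]), 86.0, 102)
rack (array([668.2,  20.3]), array([235.9, 154. ]), 80.6, 2160)
```

View pics/crop.png

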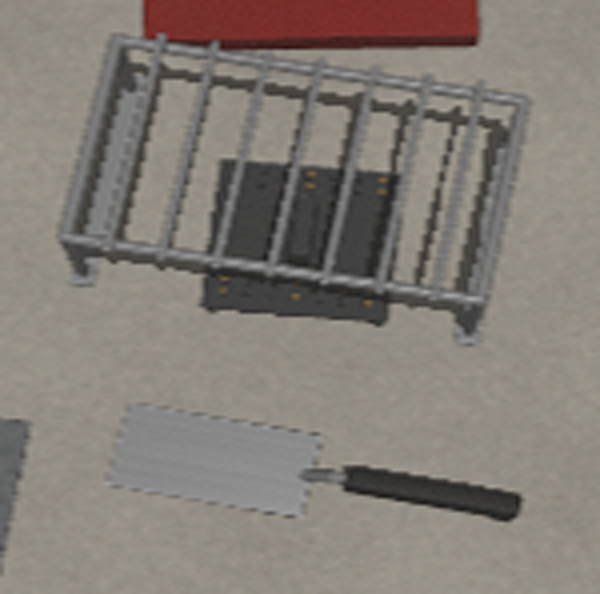

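The tray stands at about (642,17), yaw -4°, with its front edge at the rack's front. The spatula's origin is at (461,-60), yaw about 79.5°. Next I'll redo the mat and case fits and write a planning helper.

```bash
cat >> h.py <<'E'
def plan(x,y,z,yaw,frm=None):
    """mm, deg world target -> offset/roll from pose frm=(x,y,z,yaw) or the measured one"""
    from workcell import monitor
    from scipy.spatial.transform import Rotation as R
    if frm is None:
        o=monitor.get_obs();p=np.array(o['position'])*1000;a=R.from_quat(o['ee_rot']).as_matrix()[:,0]
        frm=(*p,np.degrees(np.arctan2(a[1],a[0])))
        print('t',round(o['clock'],2),'pose',np.round(frm,1),'F',np.round(o['ft_force'],1),'w',round(o['grip_width'],3))
    t=np.radians(frm[3]);dx,dy=x-frm[0],y-frm[1]
    dr=(yaw-frm[3]+180)%360-180
    print('offset',np.round([dx*np.cos(t)+dy*np.sin(t),dx*np.sin(t)-dy*np.cos(t),frm[2]-z],1),'roll',round(-np.radians(dr),4))
E
cat >> m.py <<'E'
print('----')
k=cv2.MORPH_OPEN
mm=big(cv2.morphologyEx((box(140,205,250,310)&(sat<7)).astype(np.uint8),k,np.ones((3,3)))>0);print('mat',rect(P,mm))
cc=big(cv2.morphologyEx((box(380,212,470,300)&(g<75)).astype(np.uint8),k,np.ones((3,3)))>0);print('case all',rect(P,cc))
print('case rim',rect(P,cc&(Z>38)&(Z<52)),'floor',rect(P,cc&(Z<9)))
for r in (0,1,2,3):
  pass
tp=box(280,150,332,198)&(Z>7)&(Z<20)&(g<85)&(P[...,1]<.080)&(P[...,1]>-.05)&(P[...,0]<.71);print('tray',rect(P,big(tp)),rect(P,tp))
E
python3 m.py|sed -n '/----/,$p'; python3 -c "
from h import *;plan(461,-60,110,79.5)"
```

```text
----
mat (array([419.1, 165.2]), array([378. , 175.1]), 81.3, 5457)
case all (array([ 435.5, -171.3]), array([189.7, 372.9]), 11.9, 4525)
case rim (array([ 451.2, -260.4]), array([145.3, 144.4]), 81.3, 536) floor (array([ 453.6, -264.9]), array([160.5, 150.2]), 81.3, 3392)
tray (array([599.9,  20.4]), array([109.3,  29.8]), 82.8, 459) (array([641.3,  16.7]), array([108.5, 109.7]), 85.4, 1329)
t 0.1 pose [274.4 561.2 230.6 153.9] F [-0.7 -0.1  0.6] w 0.997
offset [-440.5 -476.1  120.6] roll 1.2993
```

```bash
echo "print('mat',rect(P,mm&(abs(Z)<12)))">>m.py; python3 m.py|tail -1
```

```text
mat (array([434.2, 265.7]), array([171.2, 170.3]), 83.3, 5442)
```

Emit:
send_rows(offset=[[-440, -476, 120], [-440, -476, 120], [-440, -476, 120], [-440, -476, 120], [-440, -476, 120]], roll=[1.3, 1.3, 1.3, 1.3, 1.3], jaw=1)

```text
clock: 0.52
position: [0.3334, 0.3632, 0.1927]
ee_rot: [0.517, 0.856, -0.0, -0.0]
ft_force: [1.0, -0.4, 0.3]
grip_width: 1.0
```

```bash
python3 -c "
from h import *;plan(461,-60,110,79.5)"
```

```text
t 0.52 pose [333.4 363.2 192.7 117.8] F [ 1.  -0.4  0.3] w 1.0
offset [-433.8  -84.4   82.7] roll 0.6682
```

Emit:
send_rows(offset=[[-434, -84, 80], [-434, -84, 80], [-434, -84, 80], [-434, -84, 80], [-434, -84, 80]], roll=[0.67, 0.67, 0.67, 0.67, 0.67])

```text
clock: 0.93
position: [0.3939, 0.1674, 0.1559]
ee_rot: [0.755, 0.656, 0.0, -0.0]
ft_force: [1.0, 0.1, -0.4]
grip_width: 1.0
```

```bash
python3 -c "
from h import *;plan(461,-60,110,79.5)"
```

```text
t 0.93 pose [393.9 167.4 155.9  82. ] F [ 1.   0.1 -0.4] w 1.0
offset [-215.8   98.2   45.9] roll 0.0432
```

Emit:
send_rows(offset=[[-216, 98, 46], [-216, 98, 46], [-216, 98, 46], [-216, 98, 46], [-216, 98, 46]], roll=[0.043, 0.043, 0.043, 0.043, 0.043])

```text
clock: 1.35
position: [0.4528, -0.0285, 0.1164]
ee_rot: [0.767, 0.642, 0.0, 0.0]
ft_force: [0.7, 0.2, -0.9]
grip_width: 1.005
```

Emit:
send_rows(offset=[[-20, 9, 4], [-20, 9, 4], [-20, 9, 4], [-20, 9, 4], [-20, 9, 4]], roll=[0, 0, 0, 0, 0])

```text
clock: 1.77
position: [0.458, -0.0464, 0.1126]
ee_rot: [0.766, 0.643, 0.0, -0.0]
ft_force: [0.4, -0.0, 0.5]
grip_width: 0.996
```

```bash
cat > w.py <<'E'
from h import *;from workcell import eyes;import sys
plan(461,-60,110,79.5)
c=eyes.camera_params('wrist');p,d=eyes.camera('wrist');cv2.imwrite('pics/w1.png',p)
P=xyz(d,c);Z=P[...,2]*1000;g=p.mean(2)
h=(g<75)&(Z>18)&(Z<45)&(abs(P[...,1]+.06)<.08)&(abs(P[...,0]-.461)<.04)
n,l,s,_=cv2.connectedComponentsWithStats(h.astype(np.uint8));h=l==1+np.argmax(s[1:,4]);print('handle',rect(P,h),np.median(Z[h]))
E
python3 w.py
```

```text
t 1.77 pose [458.  -46.4 112.6  80. ] F [ 0.4 -0.   0.5] w 0.996
offset [-12.8   5.3   2.6] roll 0.0082
handle (array([464.1, -62.3]), array([100.2,  15.9]), 80.0, 3603) 32.700531072371426
```

View pics/w1.png

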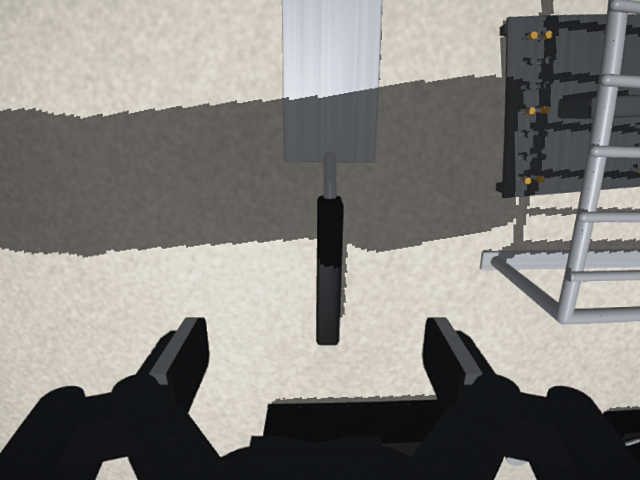

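The spatula handle is at (330,270), lined up between the open pads. The tray's front face shows upper right, just in front of the rack's front wire. Going down for the grasp.

```bash
python3 -c "
from h import *;plan(465.5,-52,5,80)"
```

```text
t 1.82 pose [458.1 -46.4 112.7  80. ] F [-0.4  0.2 -0.6] w 0.999
offset [ -4.2   8.3 107.7] roll -0.0003
```

Emit:
send_rows(offset=[[-4, 8, 20], [-4, 8, 45], [-4, 8, 70], [-4, 8, 90], [-4, 8, 104]], roll=[0, 0, 0, 0, 0])

```text
clock: 2.23
position: [0.4644, -0.0519, 0.0069]
ee_rot: [0.766, 0.643, -0.001, -0.001]
ft_force: [0.2, 0.7, 0.7]
grip_width: 0.995
```

Emit:
send_rows(offset=[[0, 0, 3], [0, 0, 3], [0, 0, 3], [0, 0, 3], [0, 0, 3]], roll=[0, 0, 0, 0, 0], jaw=0, newtons=100)

```text
clock: 2.65
position: [0.4661, -0.0528, 0.0066]
ee_rot: [0.767, 0.642, 0.001, 0.0]
ft_force: [-0.7, 1.2, 0.1]
grip_width: 0.296
```

Emit:
send_rows(offset=[[0, 0, 0], [0, 0, 0], [0, 0, 0], [0, 0, 0], [0, 0, 0]], roll=[0, 0, 0, 0, 0])

```text
clock: 3.07
position: [0.4659, -0.0529, 0.0067]
ee_rot: [0.767, 0.642, 0.001, 0.0]
ft_force: [-2.8, 0.8, 9.4]
grip_width: 0.168
```

Emit:
send_rows(offset=[[0, 0, 0], [0, 0, 0], [0, 0, 0], [0, 0, 0], [0, 0, 0]], roll=[0, 0, 0, 0, 0])

```text
clock: 3.48
position: [0.466, -0.0529, 0.0067]
ee_rot: [0.767, 0.642, 0.001, 0.0]
ft_force: [-2.1, 1.1, 9.4]
grip_width: 0.169
```

Emit:
send_rows(offset=[[0, 0, -8], [0, 0, -20], [0, 0, -34], [0, 0, -46], [0, 0, -54]], roll=[0, 0, 0, 0, 0])

```text
clock: 3.9
position: [0.4658, -0.0532, 0.0612]
ee_rot: [0.767, 0.642, 0.001, 0.0]
ft_force: [0.1, -0.5, -2.1]
grip_width: 0.166
```

```bash
python3 -c "
from h import *;plan(402,36,60,-4.6)
from workcell import eyes
o=eyes.camera_params('wrist');p,d=eyes.camera('wrist');P=xyz(d,o);Z=P[...,2]*1000
# blade plane
u=(Z>20)&(Z<90)&(np.arange(480)[:,None]<160)&(abs(np.arange(640)[None]-332)<35)
q=P[u]*1000;A=np.c_[q[:,:2]-q[:,:2].mean(0),np.ones(len(q))];s,_,_,_=np.linalg.lstsq(A,q[:,2],rcond=None);print('blade slope dz/dx,dz/dy,mean',s,q[:,:2].mean(0),len(q))"
```

```text
t 3.9 pose [465.8 -53.2  61.2  79.8] F [ 0.1 -0.5 -2.1] w 0.166
offset [ 76.5 -78.5   1.2] roll 1.4739
blade slope dz/dx,dz/dy,mean [7.94586807e-06 1.64565755e-04 5.64048575e+01] [488.20279706  38.77548741] 11000
```

The spatula is held level: blade slope about 0, underside 6.7 mm below the TCP. Swinging it round to the tray's axis.

Emit:
send_rows(offset=[[6, -6, 0], [14, -14, 0], [24, -24, 0], [34, -35, 0], [44, -45, 0]], roll=[0.06, 0.16, 0.27, 0.38, 0.49])

```text
clock: 4.37
position: [0.428, -0.0014, 0.0593]
ee_rot: [0.901, 0.434, -0.0, -0.0]
ft_force: [0.4, 0.6, -1.0]
grip_width: 0.168
```

```bash
python3 -c "
from h import *;plan(402,36,60,-4.6)"
```

```text
t 4.37 pose [428.   -1.4  59.3  51.5] F [ 0.4  0.6 -1. ] w 0.168
offset [ 13.1 -43.6  -0.7] roll 0.9784
```

Emit:
send_rows(offset=[[3, -9, -1], [6, -19, -1], [9, -30, -1], [12, -39, -1], [13, -43, -1]], roll=[0.11, 0.22, 0.33, 0.44, 0.55])

```text
clock: 4.78
position: [0.4021, 0.0359, 0.0604]
ee_rot: [0.985, 0.174, -0.0, -0.0]
ft_force: [-0.3, -0.9, -1.8]
grip_width: 0.166
```

```bash
python3 -c "
from h import *;plan(402,36,60,-4.6)"
```

```text
t 4.78 pose [402.1  35.9  60.4  20. ] F [-0.3 -0.9 -1.8] w 0.166
offset [-0.  -0.1  0.4] roll 0.4297
```

Emit:
send_rows(offset=[[0, 0, 0], [0, 0, 0], [0, 0, 0], [0, 0, 0], [0, 0, 0]], roll=[0.11, 0.22, 0.32, 0.4, 0.43])

```text
clock: 5.2
position: [0.4027, 0.0349, 0.0604]
ee_rot: [0.999, -0.041, -0.0, -0.0]
ft_force: [-0.3, 0.0, -1.5]
grip_width: 0.168
```

```bash
cat > w2.py <<'E'
from h import *;from workcell import eyes
plan(402,36,60,-4.6)
c=eyes.camera_params('wrist');p,d=eyes.camera('wrist');cv2.imwrite('pics/w2.png',p)
P=xyz(d,c)*1000;X,Y,Z=P[...,0],P[...,1],P[...,2];g=p.mean(2)
R=(X>560)&(X<720)&(Y>-60)&(Y<95)&(d>0)
print('grip',rect(P/1000,R&(Z>43)&(Z<50)&(X>600)))
print('plate',rect(P/1000,R&(Z>8.5)&(Z<16)&(g<110)))
print('front face',rect(P/1000,R&(Z>2)&(Z<12)&(X<605)&(g<100)))
b=(X>450)&(X<590)&(Z>40)&(Z<70)&(abs(Y-30)<60);print('blade',rect(P/1000,b),np.median(Z[b]))
E
python3 w2.py
```

```text
t 5.2 pose [402.7  34.9  60.4  -4.6] F [-0.3  0.  -1.5] w 0.168
offset [-0.8 -1.   0.4] roll -0.0008
grip (array([0., 0.]), array([0., 0.]), 0.0, 0)
plate (array([0., 0.]), array([0., 0.]), 0.0, 0)
front face (array([0., 0.]), array([0., 0.]), 0.0, 0)
blade (array([487.9,  27.2]), array([60.7, 73.3]), 85.1, 29640) 55.5358967302964
```

View pics/w2.png

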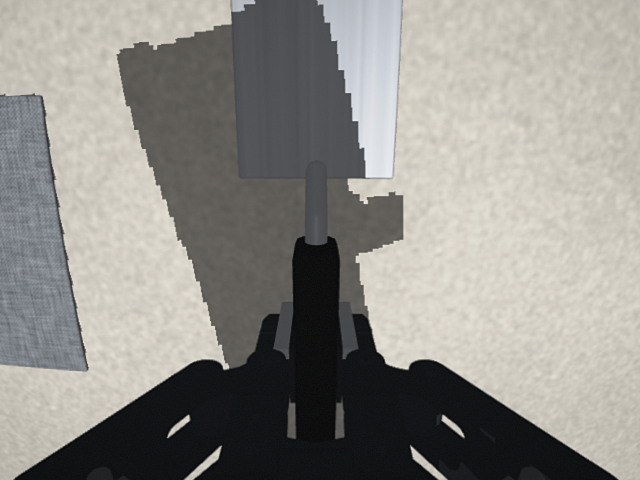

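The blade is straight ahead at (320,90) and in line; the tray is out of frame. I'll lower it and check with the top camera numerically.

Emit:
send_rows(offset=[[-1, -1, 12], [-1, -1, 28], [-1, -1, 40], [-1, -1, 48], [-1, -1, 51.5]], roll=[0, 0, 0, 0, 0])

```text
clock: 5.67
position: [0.4014, 0.0358, 0.0081]
ee_rot: [0.999, -0.038, -0.001, 0.0]
ft_force: [-0.4, -0.3, -1.2]
grip_width: 0.171
```

```bash
cat > w3.py <<'E'
from h import *;from workcell import eyes
plan(514,27,9,-4.6)
c=eyes.camera_params('top');p,d=eyes.camera('top');cv2.imwrite('pics/t3.png',cv2.resize(p[120:270,230:380],None,fx=4,fy=4))
P=xyz(d,c)*1000;X,Y,Z=P[...,0],P[...,1],P[...,2];g=p.mean(2);sat=p.astype(int).max(2)-p.min(2)
R=(X>560)&(X<720)&(Y>-60)&(Y<95)
print('grip',rect(P/1000,R&(Z>36)&(Z<56)&(g<90)))
print('plate',rect(P/1000,R&(Z>7)&(Z<20)&(g<85)))
E
python3 w3.py
```

```text
t 5.67 pose [401.4  35.8   8.1  -4.3] F [-0.4 -0.3 -1.2] w 0.171
offset [113.    0.3  -0.9] roll 0.0048
grip (array([641.3,  17.4]), array([11.9, 43.5]), 85.3, 101)
plate (array([641.8,  17.1]), array([109. , 110.1]), 86.3, 1327)
```

View pics/t3.png

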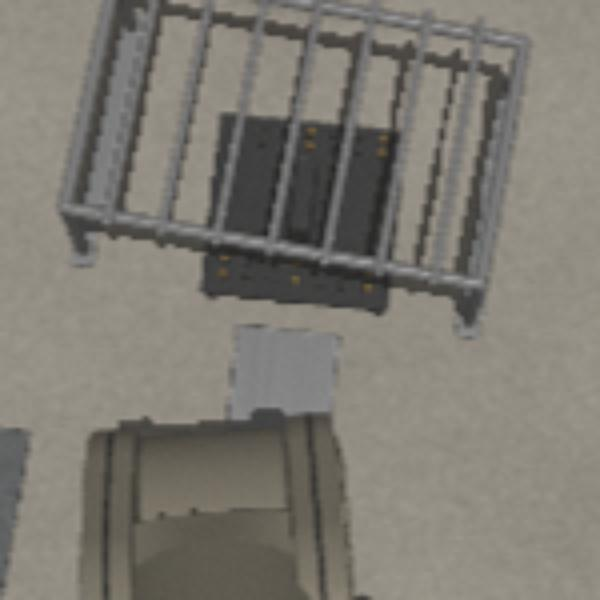

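The blade tip at (287,327) faces the tray's front centre at (295,302), about 3 mm to the left of the gap's centre. Inserting.

Emit:
send_rows(offset=[[4, 2, -1], [12, 2, -1], [21, 2, -1], [30, 2, -1], [38, 2, -1]], roll=[0, 0, 0, 0, 0])

```text
clock: 6.13
position: [0.4416, 0.0312, 0.0106]
ee_rot: [0.999, -0.038, 0.001, -0.0]
ft_force: [-0.2, 0.1, -1.8]
grip_width: 0.17
```

Emit:
send_rows(offset=[[8, 0, 0], [16, 0, 0], [24, 0, 0], [32, 0, 0], [38, 0, 0]], roll=[0, 0, 0, 0, 0])

```text
clock: 6.55
position: [0.4787, 0.0282, 0.0101]
ee_rot: [0.999, -0.038, 0.0, 0.0]
ft_force: [0.6, 0.8, -1.6]
grip_width: 0.17
```

```bash
python3 w3.py
```

```text
t 6.55 pose [478.7  28.2  10.1  -4.4] F [ 0.6  0.8 -1.6] w 0.17
offset [35.3 -1.5  1.1] roll 0.0041
grip (array([641.3,  17.2]), array([11.6, 43.4]), 85.8, 104)
plate (array([642.5,  16.8]), array([108.8, 109.5]), 85.2, 854)
```

Emit:
send_rows(offset=[[8, 0, 0], [16, 0, 0], [24, 0, 0], [32, 0, 0], [36, 0, 0]], roll=[0, 0, 0, 0, 0])

```text
clock: 7.02
position: [0.5149, 0.0255, 0.0102]
ee_rot: [0.999, -0.038, 0.0, 0.0]
ft_force: [0.1, 0.5, -0.7]
grip_width: 0.165
```

Emit:
send_rows(offset=[[0, 0, 0], [0, 0, -2], [0, 0, -4], [0, 0, -6], [0, 0, -8]], roll=[0, 0, 0, 0, 0], newtons=120)

```text
clock: 7.43
position: [0.5129, 0.0256, 0.0181]
ee_rot: [0.999, -0.038, -0.0, -0.0]
ft_force: [-0.4, -0.7, -4.1]
grip_width: 0.163
```

Emit:
send_rows(offset=[[0, 0, -3], [0, 0, -6], [0, 0, -8], [0, 0, -10], [0, 0, -10]], roll=[0, 0, 0, 0, 0])

```text
clock: 7.85
position: [0.5139, 0.0256, 0.0286]
ee_rot: [0.999, -0.038, 0.0, -0.0]
ft_force: [-0.3, 0.1, -4.5]
grip_width: 0.164
```

```bash
sed -i 's/Z>36)&(Z<56)/Z>45)\&(Z<80)/;s/Z>7)&(Z<20)/Z>12)\&(Z<40)/' w3.py; echo "
m=R&(Z>12)&(Z<40)&(g<85);q=P[m];A=np.c_[q[:,:2]-[641,17],np.ones(len(q))];print('plate plane',np.linalg.lstsq(A,q[:,2],rcond=None)[0])">>w3.py; python3 w3.py
```

```text
t 7.85 pose [513.9  25.6  28.6  -4.4] F [-0.3  0.1 -4.5] w 0.164
offset [ 0.  -1.4 19.6] roll 0.0041
grip (array([0., 0.]), array([0., 0.]), 0.0, 0)
plate (array([643.5,  16.4]), array([107.7, 108. ]), 85.3, 300)
plate plane [-5.52913161e-04  9.77507920e-03  2.65869158e+01]
```

The tray is lifted level, with about 3 N added load. Drawing it out.

Emit:
send_rows(offset=[[-2, 0, 0], [-6, 0, 0], [-12, 0, 0], [-20, 0, 0], [-28, 0, 0]], roll=[0, 0, 0, 0, 0])

```text
clock: 8.32
position: [0.4846, 0.0276, 0.0279]
ee_rot: [0.999, -0.038, -0.0, 0.0]
ft_force: [-0.8, -0.1, -3.8]
grip_width: 0.165
```

Emit:
send_rows(offset=[[-8, 0, 0], [-16, 0, 0], [-24, 0, 0], [-32, 0, 0], [-40, 0, 0]], roll=[0, 0, 0, 0, 0])

```text
clock: 8.73
position: [0.445, 0.0308, 0.0281]
ee_rot: [0.999, -0.038, 0.0, -0.0]
ft_force: [0.7, -0.4, -4.6]
grip_width: 0.165
```

Emit:
send_rows(offset=[[-8, 0, 0], [-16, 0, 0], [-24, 0, 0], [-32, 0, 0], [-40, 0, 0]], roll=[0, 0, 0, 0, 0])

```text
clock: 9.15
position: [0.4052, 0.0338, 0.0281]
ee_rot: [0.999, -0.038, 0.0, -0.0]
ft_force: [-0.2, 0.1, -3.8]
grip_width: 0.168
```

Emit:
send_rows(offset=[[-4, 0, 0], [-6, 0, 0], [-7, 0, 0], [-7, 0, 0], [-7, 0, 0]], roll=[0, 0, 0, 0, 0])

```text
clock: 9.57
position: [0.3993, 0.0343, 0.0282]
ee_rot: [0.999, -0.038, 0.0, -0.0]
ft_force: [0.1, 0.3, -2.6]
grip_width: 0.165
```

```bash
sed -i 's/X>560)&(X<720)/X>440)\&(X<620)/;s/514,27,9,-4.6/405,-5,60,83/;s/641,17\]/530,25]/' w3.py; python3 w3.py
```

```text
t 9.57 pose [399.3  34.3  28.2  -4.4] F [ 0.1  0.3 -2.6] w 0.165
offset [  8.6  38.8 -31.8] roll -1.5249
grip (array([528.2,  26.1]), array([11.8, 44.4]), 85.7, 110)
plate (array([528.1,  25.3]), array([108.8, 109.3]), 84.9, 1401)
plate plane [ 4.67221537e-03 -5.23254004e-04  2.55920384e+01]
```

View pics/t3.png

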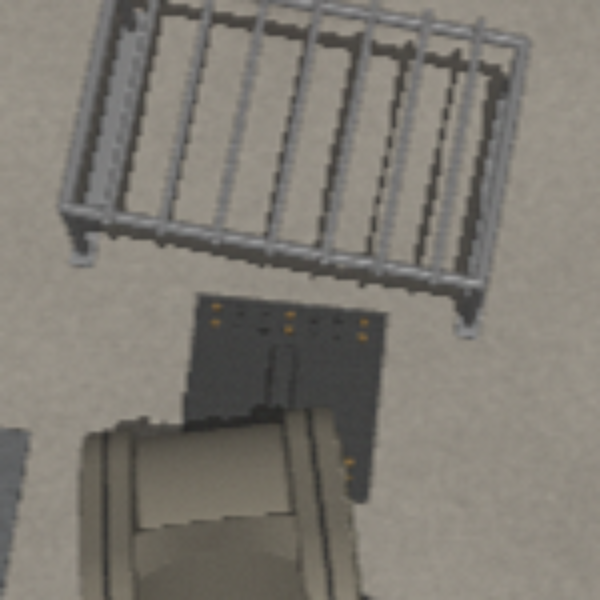

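Emit:
send_rows(offset=[[0, 1, 0], [0, 4, 0], [0, 8, 0], [1, 12, 0], [1, 16, 0]], roll=[-0.02, -0.06, -0.12, -0.2, -0.28])

```text
clock: 10.03
position: [0.399, 0.018, 0.0281]
ee_rot: [0.995, 0.104, 0.0, 0.0]
ft_force: [-0.6, -0.2, -3.7]
grip_width: 0.166
```

Emit:
send_rows(offset=[[1, 3, 0], [2, 6, 0], [3, 9, 0], [4, 12, 0], [5, 15, 0]], roll=[-0.08, -0.16, -0.24, -0.32, -0.4])

```text
clock: 10.45
position: [0.4069, 0.0042, 0.0281]
ee_rot: [0.954, 0.3, -0.0, 0.0]
ft_force: [-0.8, 0.4, -3.4]
grip_width: 0.167
```

Emit:
send_rows(offset=[[0, 0, 0], [0, 0, 0], [0, 0, 0], [0, 0, 0], [0, 0, 0]], roll=[-0.08, -0.16, -0.24, -0.32, -0.4])

```text
clock: 10.87
position: [0.4069, 0.0044, 0.0281]
ee_rot: [0.875, 0.483, 0.0, 0.0]
ft_force: [0.7, -0.6, -4.9]
grip_width: 0.163
```

Emit:
send_rows(offset=[[0, 0, 0], [0, 0, 0], [0, 0, 0], [0, 0, 0], [0, 0, 0]], roll=[-0.08, -0.16, -0.24, -0.32, -0.38])

```text
clock: 11.28
position: [0.407, 0.0044, 0.0281]
ee_rot: [0.768, 0.64, 0.0, 0.0]
ft_force: [0.2, 0.2, -4.4]
grip_width: 0.163
```

Emit:
send_rows(offset=[[0, 0, 0], [0, 0, 0], [0, 0, 0], [0, 0, 0], [0, 0, 0]], roll=[-0.04, -0.06, -0.065, -0.065, -0.065])

```text
clock: 11.7
position: [0.4067, 0.0045, 0.0281]
ee_rot: [0.749, 0.662, 0.0, 0.0]
ft_force: [-0.7, -0.8, -4.1]
grip_width: 0.163
```

```bash
cat > w4.py <<'E'
from h import *;from workcell import eyes
plan(417,135,28,83.3)
c=eyes.camera_params('wrist');p,d=eyes.camera('wrist');cv2.imwrite('pics/w4.png',p)
P=xyz(d,c)*1000;X,Y,Z=P[...,0],P[...,1],P[...,2];g=p.mean(2)
print('grip top',rect(P/1000,(Z>57)&(Z<66)&(d>0.08)&(np.arange(480)[:,None]<200)))
c=eyes.camera_params('top');p,d=eyes.camera('top');cv2.imwrite('pics/t4.png',p)
P=xyz(d,c)*1000;X,Y,Z=P[...,0],P[...,1],P[...,2];g=p.mean(2)
R=(X>330)&(X<540)&(Y>30)&(Y<370)
m=R&(Z>14)&(Z<36)&(g<85)
print('plate',rect(P/1000,m)); print('grip',rect(P/1000,R&(Z>50)&(Z<75)&(g<90)))
E
python3 w4.py
```

```text
t 11.7 pose [406.7   4.5  28.1  83. ] F [-0.7 -0.8 -4.1] w 0.163
offset [ 1.308e+02 -5.800e+00  1.000e-01] roll -0.0059
grip top (array([420. , 114.1]), array([ 2.3, 11.7]), 81.9, 339)
plate (array([420.2, 136.8]), array([108.5, 109.6]), 82.9, 1986)
grip (array([420.1, 137.1]), array([43.4, 12.2]), 83.2, 118)
```

View pics/t4.png

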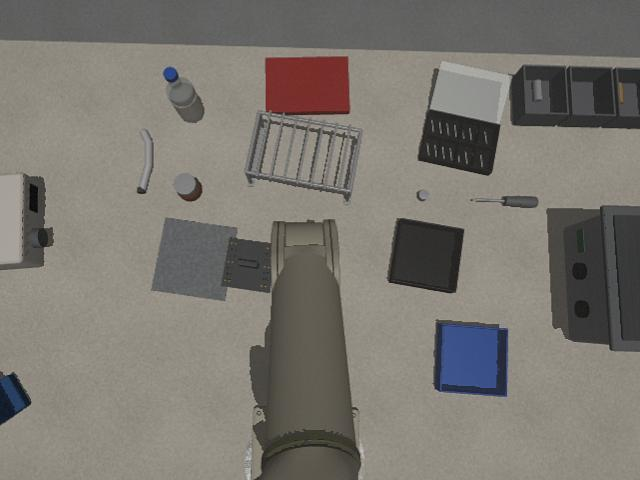

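The tray, at pixel (248,263), sits level and square on the blade, next to the mat. Moving it along the tool x axis by 130 mm.

Emit:
send_rows(offset=[[2, 0, 0], [6, 0, 0], [13, 0, 0], [21, -1, 0], [29, -1, 0]], roll=[0, 0, 0, 0, 0])

```text
clock: 12.22
position: [0.4091, 0.0346, 0.0281]
ee_rot: [0.749, 0.663, 0.0, -0.0]
ft_force: [-0.2, -0.7, -3.6]
grip_width: 0.161
```

Emit:
send_rows(offset=[[9, 0, 0], [18, 0, 0], [27, 0, 0], [36, -1, 0], [45, -1, 0]], roll=[0, 0, 0, 0, 0])

```text
clock: 12.63
position: [0.4136, 0.0794, 0.0281]
ee_rot: [0.749, 0.663, -0.0, -0.0]
ft_force: [-0.5, -0.5, -5.2]
grip_width: 0.161
```

Emit:
send_rows(offset=[[9, 0, 0], [18, 0, 0], [27, 0, 0], [35, 0, 0], [43, 0, 0]], roll=[0, 0, 0, 0, 0])

```text
clock: 13.05
position: [0.419, 0.1218, 0.0281]
ee_rot: [0.749, 0.663, 0.0, -0.0]
ft_force: [-0.5, -0.9, -3.8]
grip_width: 0.163
```

Emit:
send_rows(offset=[[6, 0, 0], [10, 0, 0], [12, 0, 0], [13, 0, 0], [13, 0, 0]], roll=[0, 0, 0, 0, 0])

```text
clock: 13.47
position: [0.4205, 0.1338, 0.0281]
ee_rot: [0.749, 0.663, -0.0, -0.0]
ft_force: [0.6, 0.6, -4.3]
grip_width: 0.164
```

```bash
python3 w4.py
```

```text
t 13.47 pose [420.5 133.8  28.1  83. ] F [ 0.6  0.6 -4.3] w 0.164
offset [ 0.8 -3.6  0.1] roll -0.0053
grip top (array([434. , 243.4]), array([ 2.4, 11.6]), 83.3, 342)
plate (array([424.9, 198.2]), array([245.2, 109.9]), 82.6, 713)
grip (array([421.8, 181.1]), array([212.1,  15.8]), 83.9, 121)
```

Emit:
send_rows(offset=[[0, 0, 1], [0, 0, 3], [0, 0, 6], [0, 0, 8], [0, 0, 10]], roll=[0, 0, 0, 0, 0])

```text
clock: 13.98
position: [0.4204, 0.1338, 0.0177]
ee_rot: [0.749, 0.663, -0.0, -0.0]
ft_force: [-0.6, -0.3, -4.1]
grip_width: 0.166
```

Emit:
send_rows(offset=[[0, 0, 1], [0, 0, 2], [0, 0, 3], [0, 0, 4], [0, 0, 5.5]], roll=[0, 0, 0, 0, 0])

```text
clock: 14.4
position: [0.4209, 0.1341, 0.0128]
ee_rot: [0.749, 0.663, 0.0, 0.0]
ft_force: [-1.1, 0.0, -1.3]
grip_width: 0.16
```

Emit:
send_rows(offset=[[0, 0, 0], [0, 0, 0], [0, 0, 0], [-1, 0, 0], [-3, 0, 0]], roll=[0, 0, 0, 0, 0])

```text
clock: 14.82
position: [0.4202, 0.131, 0.0127]
ee_rot: [0.749, 0.663, 0.0, -0.0]
ft_force: [-0.8, -0.1, -1.7]
grip_width: 0.168
```

```bash
python3 w4.py | head -1
python3 - <<'E'
from h import *;from workcell import eyes
c=eyes.camera_params('wrist');p,d=eyes.camera('wrist')
P=xyz(d,c)*1000;Z=P[...,2];print('grip rear end',rect(P/1000,(Z>44)&(Z<54)&(d>0.08)&(np.arange(480)[:,None]<200)))
E
```

```text
t 14.82 pose [420.2 131.   12.7  83. ] F [-0.8 -0.1 -1.7] w 0.168
grip rear end (array([0., 0.]), array([0., 0.]), 0.0, 0)
```

The load is off the blade, so withdrawing.

Emit:
send_rows(offset=[[-5, 0, 0], [-11, 0, 0], [-18, 0, 0], [-26, 0, 0], [-34, 0, 0]], roll=[0, 0, 0, 0, 0])

```text
clock: 15.38
position: [0.4158, 0.0961, 0.0126]
ee_rot: [0.749, 0.663, -0.0, -0.0]
ft_force: [0.6, 0.5, -1.9]
grip_width: 0.161
```

Emit:
send_rows(offset=[[-10, 0, 0], [-20, 0, 0], [-30, 0, 0], [-40, 0, 0], [-50, 0, 0]], roll=[0, 0, 0, 0, 0])

```text
clock: 15.8
position: [0.4097, 0.0464, 0.0126]
ee_rot: [0.749, 0.663, 0.0, -0.0]
ft_force: [-0.2, 0.8, -2.1]
grip_width: 0.166
```

Emit:
send_rows(offset=[[-10, 0, 0], [-22, 0, 0], [-34, 0, 0], [-46, 0, 0], [-58, 0, 0]], roll=[0, 0, 0, 0, 0])

```text
clock: 16.22
position: [0.4026, -0.0111, 0.0126]
ee_rot: [0.749, 0.663, 0.0, -0.0]
ft_force: [0.3, -0.0, -1.1]
grip_width: 0.163
```

```bash
sed -i 's/417,135,28,83.3/455,-55,9,83/;s/Z>14)&(Z<36)/Z>8)\&(Z<24)/;s/Z>50)&(Z<75)/Z>36)\&(Z<60)/' w4.py; python3 w4.py
```

```text
t 16.22 pose [402.6 -11.1  12.6  83. ] F [ 0.3 -0.  -1.1] w 0.163
offset [-37.2  57.3   3.6] roll 0.0001
grip top (array([0., 0.]), array([0., 0.]), 0.0, 0)
plate (array([424.4, 190.4]), array([260.5, 110.2]), 82.9, 2152)
grip (array([433.7, 264.3]), array([44.8, 12.5]), 82.8, 120)
```

Emit:
send_rows(offset=[[-8, 12, 0], [-16, 24, 0], [-24, 38, 0], [-32, 50, 0], [-37, 57, 0]], roll=[0, 0, 0, 0, 0])

```text
clock: 16.73
position: [0.4562, -0.0543, 0.0127]
ee_rot: [0.749, 0.663, 0.0, 0.0]
ft_force: [0.0, 0.9, -0.9]
grip_width: 0.165
```

Emit:
send_rows(offset=[[0, 0, 1], [0, 0, 2.5], [0, 0, 4], [0, 0, 5], [0, 0, 5.5]], roll=[0, 0, 0, 0, 0])

```text
clock: 17.15
position: [0.4543, -0.0531, 0.0069]
ee_rot: [0.749, 0.663, -0.0, -0.0]
ft_force: [0.1, 0.0, -0.7]
grip_width: 0.164
```

Emit:
send_rows(offset=[[0, 0, 0], [0, 0, 0], [0, 0, 0], [0, 0, 0], [0, 0, 0]], roll=[0, 0, 0, 0, 0])

```text
clock: 17.57
position: [0.455, -0.0537, 0.0072]
ee_rot: [0.749, 0.663, 0.0, 0.0]
ft_force: [0.3, 0.1, -0.9]
grip_width: 0.164
```

Emit:
send_rows(offset=[[0, 0, 0], [0, 0, 0], [0, 0, 0], [0, 0, 0], [0, 0, 0]], roll=[0, 0, 0, 0, 0], jaw=1)

```text
clock: 17.98
position: [0.455, -0.0537, 0.0072]
ee_rot: [0.749, 0.663, 0.0, 0.0]
ft_force: [0.4, 0.5, 0.0]
grip_width: 0.859
```

Emit:
send_rows(offset=[[0, 0, 0], [0, 0, 0], [0, 0, 0], [0, 0, 0], [0, 0, 0]], roll=[0, 0, 0, 0, 0])

```text
clock: 18.4
position: [0.4549, -0.0537, 0.0071]
ee_rot: [0.749, 0.663, 0.0, -0.0]
ft_force: [-0.7, -0.7, -0.2]
grip_width: 0.999
```

Emit:
send_rows(offset=[[0, 0, -10], [0, 0, -30], [0, 0, -55], [0, 0, -85], [0, 0, -115]], roll=[0, 0, 0, 0, 0])

```text
clock: 18.82
position: [0.4544, -0.0541, 0.1239]
ee_rot: [0.749, 0.662, -0.0, 0.0]
ft_force: [0.4, -0.1, -0.1]
grip_width: 1.003
```

```bash
cat > w5.py <<'E'
from h import *;from workcell import eyes
plan(434,264.5,120,83)
c=eyes.camera_params('wrist');p,d=eyes.camera('wrist');cv2.imwrite('pics/w5.png',p)
P=xyz(d,c)*1000;X,Y,Z=P[...,0],P[...,1],P[...,2];g=p.mean(2)
h=(g<75)&(Z>15)&(Z<45)&(abs(Y+60)<80)&(abs(X-455)<40);print('handle',rect(P/1000,h),np.median(Z[h]))
E
python3 w5.py
```

```text
t 18.82 pose [454.4 -54.1 123.9  83. ] F [ 0.4 -0.1 -0.1] w 1.003
offset [313.7 -59.3   3.9] roll -0.0005
handle (array([454.4, -57.1]), array([111.,  16.]), 83.0, 3387) 32.736615651634146
```

View pics/w5.png

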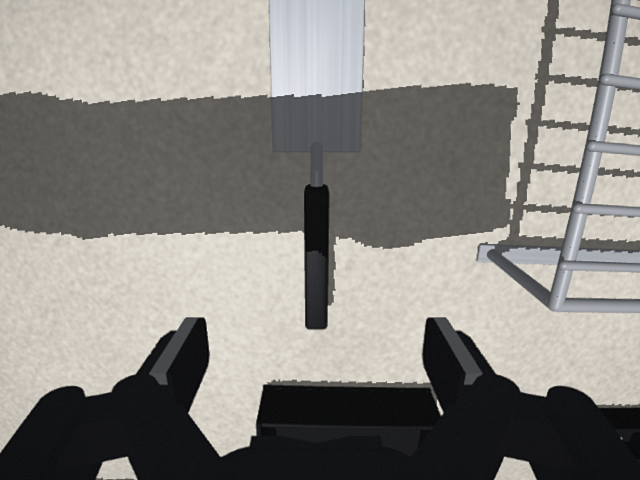

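The spatula lies flat at (316,255), its handle top again at 32.7 mm. Moving towards the tray, with a stop on the way for a measurement.

Emit:
send_rows(offset=[[25, -5, 0], [65, -12, 0], [105, -20, 0], [145, -28, 0], [180, -34, 0]], roll=[0, 0, 0, 0, 0])

```text
clock: 19.28
position: [0.4425, 0.1316, 0.1229]
ee_rot: [0.749, 0.663, 0.001, -0.0]
ft_force: [1.5, 0.1, -0.4]
grip_width: 1.002
```

Emit:
send_rows(offset=[[20, -4, 0], [35, -7, 0], [40, -8, 0], [40, -8, 0], [40, -8, 0]], roll=[0, 0, 0, 0, 0])

```text
clock: 19.7
position: [0.4402, 0.1687, 0.1223]
ee_rot: [0.749, 0.662, -0.0, 0.0]
ft_force: [-0.9, -0.8, -0.4]
grip_width: 0.998
```

```bash
cat > w6.py <<'E'
from h import *;from workcell import eyes
plan(434,264.5,120,83)
c=eyes.camera_params('wrist');p,d=eyes.camera('wrist');cv2.imwrite('pics/w6.png',p)
P=xyz(d,c)*1000;X,Y,Z=P[...,0],P[...,1],P[...,2];g=p.mean(2)
R=(abs(X-434)<80)&(abs(Y-264)<90)&(d>.1)
print('grip top',rect(P/1000,R&(Z>45)&(Z<54)))
print('plate',rect(P/1000,R&(Z>11.5)&(Z<19)),np.median(Z[R&(Z>11.5)&(Z<19)]))
E
python3 w6.py
```

```text
t 19.7 pose [440.2 168.7 122.3  83. ] F [-0.9 -0.8 -0.4] w 0.998
offset [ 94.3 -17.9   2.3] roll -0.0006
grip top (array([436.1, 264.7]), array([43.9, 12.2]), 83.1, 1874)
plate (array([436.2, 264.9]), array([110. , 110.9]), 82.9, 28840) 14.057729173762382
```

View pics/w6.png

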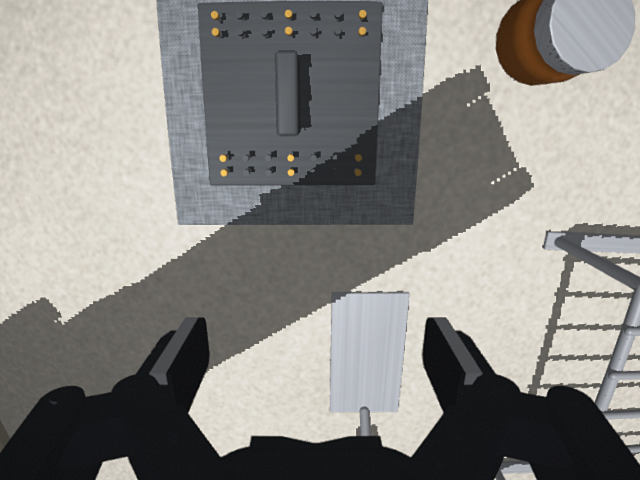

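The tray stands on the mat with mat showing on all sides, and its grip is at (287,93). Going over it, then down.

Emit:
send_rows(offset=[[20, -3, 0], [45, -8, 10], [70, -12, 20], [88, -15, 30], [94.5, -16, 40]], roll=[0, 0, 0, 0, 0])

```text
clock: 20.17
position: [0.4356, 0.2671, 0.0818]
ee_rot: [0.749, 0.663, 0.0, -0.0]
ft_force: [0.0, -0.9, -0.3]
grip_width: 1.0
```

Emit:
send_rows(offset=[[0, 0, 15], [0, 0, 35], [0, 0, 50], [0, 0, 59], [0, 0, 63]], roll=[0, 0, 0, 0, 0])

```text
clock: 20.58
position: [0.4355, 0.2636, 0.0179]
ee_rot: [0.749, 0.662, -0.001, 0.0]
ft_force: [-0.2, -1.2, 1.3]
grip_width: 0.998
```

Emit:
send_rows(offset=[[0, 0, 0], [0, 0, 0], [0, 0, 0], [0, 0, 0], [0, 0, 0]], roll=[0, 0, 0, 0, 0], jaw=0, newtons=60)

```text
clock: 21.0
position: [0.436, 0.2658, 0.0198]
ee_rot: [0.749, 0.663, 0.001, -0.0]
ft_force: [0.1, 0.7, 0.3]
grip_width: 0.298
```

Emit:
send_rows(offset=[[0, 0, 0], [0, 0, 0], [0, 0, 0], [0, 0, 0], [0, 0, 0]], roll=[0, 0, 0, 0, 0])

```text
clock: 21.42
position: [0.436, 0.2658, 0.0197]
ee_rot: [0.749, 0.663, 0.0, -0.0]
ft_force: [-0.6, -0.7, 7.1]
grip_width: 0.127
```

Emit:
send_rows(offset=[[0, 0, 0], [0, 0, 0], [0, 0, 0], [0, 0, 0], [0, 0, 0]], roll=[0, 0, 0, 0, 0])

```text
clock: 21.83
position: [0.436, 0.2658, 0.0198]
ee_rot: [0.749, 0.663, 0.001, -0.0]
ft_force: [-1.0, 0.4, 5.8]
grip_width: 0.129
```

Emit:
send_rows(offset=[[0, 0, -2], [0, 0, -8], [0, 0, -18], [0, 0, -32], [0, 0, -48]], roll=[0, 0, 0, 0, 0])

```text
clock: 22.25
position: [0.4353, 0.2651, 0.0678]
ee_rot: [0.749, 0.663, -0.001, 0.0]
ft_force: [0.1, 0.5, -2.3]
grip_width: 0.128
```

Emit:
send_rows(offset=[[0, 0, -16], [0, 0, -32], [0, 0, -46], [0, 0, -56], [0, 0, -60]], roll=[0, 0, 0, 0, 0])

```text
clock: 22.67
position: [0.4362, 0.2659, 0.1292]
ee_rot: [0.749, 0.663, 0.001, -0.0]
ft_force: [-1.3, -0.5, -2.9]
grip_width: 0.129
```

```bash
python3 -c "
from h import *;plan(451.2,-260.4,125,81.3);plan(451.2,-260.4,125,81.3,(435.7,264.6,125,83))"
```

```text
t 22.67 pose [436.2 265.9 129.2  83. ] F [-1.3 -0.5 -2.9] w 0.129
offset [-520.5   79.     4.2] roll 0.0297
offset [-519.2   79.4    0. ] roll 0.0297
```

Emit:
send_rows(offset=[[-5, 1, 0], [-17, 3, 0], [-35, 5, 0], [-60, 9, 0], [-85, 13, 0]], roll=[0, 0, 0, 0, 0])

```text
clock: 23.08
position: [0.4374, 0.1774, 0.126]
ee_rot: [0.749, 0.663, -0.001, -0.0]
ft_force: [0.2, 0.2, -1.9]
grip_width: 0.134
```

Emit:
send_rows(offset=[[-28, 4, 0], [-56, 8, 0], [-84, 13, 0], [-112, 17, 0], [-140, 21, 0]], roll=[0, 0, 0, 0, 0])

```text
clock: 23.5
position: [0.4408, 0.0354, 0.1261]
ee_rot: [0.749, 0.662, -0.001, -0.0]
ft_force: [0.7, -0.2, -1.9]
grip_width: 0.13
```

Emit:
send_rows(offset=[[-28, 4, 0], [-56, 8, 0], [-84, 13, 0], [-112, 17, 0], [-140, 21, 0]], roll=[0, 0, 0, 0, 0])

```text
clock: 23.92
position: [0.4443, -0.1058, 0.1262]
ee_rot: [0.749, 0.662, -0.0, -0.001]
ft_force: [0.7, -0.8, -2.3]
grip_width: 0.135
```

Emit:
send_rows(offset=[[-28, 4, 0], [-54, 8, 0], [-76, 11, 0], [-94, 14, 0], [-108, 17, 0]], roll=[0.005, 0.01, 0.015, 0.02, 0.03])

```text
clock: 24.33
position: [0.4476, -0.2153, 0.1262]
ee_rot: [0.76, 0.65, -0.001, -0.001]
ft_force: [0.8, 0.1, -2.4]
grip_width: 0.131
```

```bash
python3 -c "
from h import *;plan(451.2,-259.4,125,81.3)"
```

```text
t 24.33 pose [ 447.6 -215.3  126.2   81.1] F [ 0.8  0.1 -2.4] w 0.131
offset [-43.   10.4   1.2] roll -0.0029
```

Emit:
send_rows(offset=[[-12, 3, 0], [-24, 6, 0], [-34, 8, 0], [-40, 10, 0], [-43, 10, 0]], roll=[0, 0, 0, 0, 0])

```text
clock: 24.75
position: [0.4517, -0.258, 0.1264]
ee_rot: [0.759, 0.651, -0.001, -0.0]
ft_force: [-0.9, -0.0, -2.1]
grip_width: 0.132
```

Emit:
send_rows(offset=[[0, 0, 5], [0, 0, 14], [0, 0, 22], [0, 0, 27], [0, 0, 30]], roll=[0, 0, 0, 0, 0])

```text
clock: 25.17
position: [0.4524, -0.256, 0.0958]
ee_rot: [0.759, 0.652, -0.0, -0.001]
ft_force: [-0.6, 0.5, -2.0]
grip_width: 0.129
```

```bash
cat > w7.py <<'E'
from h import *;from workcell import eyes
plan(451.2,-259.4,96,81.3)
c=eyes.camera_params('top');p,d=eyes.camera('top');cv2.imwrite('pics/t7.png',cv2.resize(p[190:330,350:510],None,fx=4,fy=4))
P=xyz(d,c)*1000;X,Y,Z=P[...,0],P[...,1],P[...,2];g=p.mean(2)
R=(abs(X-451)<90)&(abs(Y+260)<90)&(g<85)
for a,b in((38,52),(82,100)):
    m=R&(Z>a)&(Z<b);print(a,rect(P/1000,m))
E
python3 w7.py
```

```text
t 25.17 pose [ 452.4 -256.    95.8   81.3] F [-0.6  0.5 -2. ] w 0.129
offset [-3.5 -0.6 -0.2] roll 0.0006
38 (array([ 456.5, -227.1]), array([ 78.1, 144.5]), 81.3, 242)
82 (array([ 454.2, -226.4]), array([ 53.8, 110.2]), 81.1, 998)
```

View pics/t7.png

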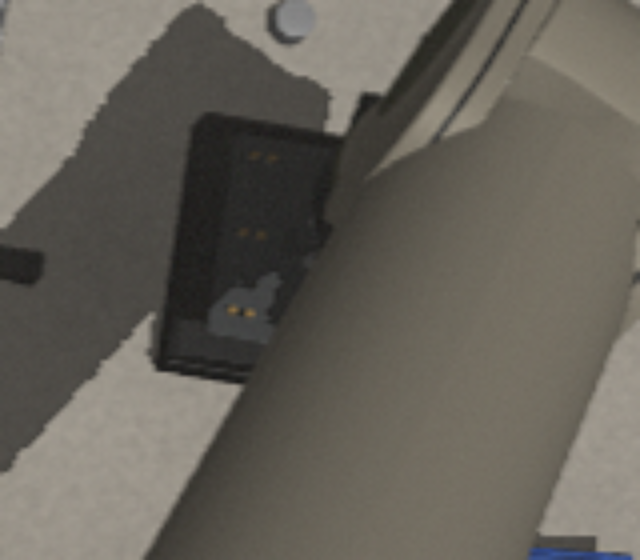

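Emit:
send_rows(offset=[[-2, 0.5, 0], [-4.5, 1, 5], [-4.5, 1, 14], [-4.5, 1, 24], [-4.5, 1, 34]], roll=[0, 0, 0, 0, 0])

```text
clock: 25.63
position: [0.4531, -0.2613, 0.062]
ee_rot: [0.759, 0.651, 0.0, -0.0]
ft_force: [-0.4, 0.7, -2.5]
grip_width: 0.129
```

Emit:
send_rows(offset=[[0, 0, 8], [0, 0, 16], [0, 0, 24], [0, 0, 30], [0, 0, 34]], roll=[0, 0, 0, 0, 0])

```text
clock: 26.05
position: [0.4529, -0.2612, 0.0281]
ee_rot: [0.759, 0.651, -0.0, -0.0]
ft_force: [-0.8, -0.1, -1.7]
grip_width: 0.125
```

Emit:
send_rows(offset=[[0, 0, 2], [0, 0, 4], [0, 0, 5.5], [0, 0, 6.5], [0, 0, 6.5]], roll=[0, 0, 0, 0, 0])

```text
clock: 26.47
position: [0.4533, -0.2614, 0.0226]
ee_rot: [0.759, 0.651, 0.0, 0.0]
ft_force: [0.1, 0.8, -2.4]
grip_width: 0.125
```

Emit:
send_rows(offset=[[0, 0, 0.5], [0, 0, 1], [0, 0, 1.5], [0, 0, 1.5], [0, 0, 1.5]], roll=[0, 0, 0, 0, 0])

```text
clock: 26.88
position: [0.4532, -0.2613, 0.0211]
ee_rot: [0.759, 0.651, 0.0, -0.0]
ft_force: [0.9, 0.2, -2.6]
grip_width: 0.13
```

Emit:
send_rows(offset=[[0, 0, 0.5], [0, 0, 0.5], [0, 0, 0.5], [0, 0, 0.5], [0, 0, 0.5]], roll=[0, 0, 0, 0, 0])

```text
clock: 27.3
position: [0.4533, -0.2614, 0.0208]
ee_rot: [0.759, 0.651, 0.0, 0.0]
ft_force: [-1.7, 0.7, 3.7]
grip_width: 0.134
```

Contact with the floor shows as +3.7 N. Releasing with the jaw half open, then going straight up.

Emit:
send_rows(offset=[[0, 0, 0], [0, 0, 0], [0, 0, 0], [0, 0, 0], [0, 0, 0]], roll=[0, 0, 0, 0, 0], jaw=0.5)

```text
clock: 27.72
position: [0.4532, -0.2614, 0.0205]
ee_rot: [0.759, 0.651, 0.0, 0.0]
ft_force: [0.7, 0.5, 0.1]
grip_width: 0.498
```

Emit:
send_rows(offset=[[0, 0, 0], [0, 0, 0], [0, 0, -4], [0, 0, -12], [0, 0, -24]], roll=[0, 0, 0, 0, 0])

```text
clock: 28.13
position: [0.4527, -0.2612, 0.0449]
ee_rot: [0.759, 0.651, -0.0, -0.001]
ft_force: [0.7, 0.0, 0.5]
grip_width: 0.498
```

Emit:
send_rows(offset=[[0, 0, -20], [0, 0, -45], [0, 0, -75], [0, 0, -105], [0, 0, -135]], roll=[0, 0, 0, 0, 0])

```text
clock: 28.55
position: [0.4528, -0.2617, 0.1822]
ee_rot: [0.759, 0.651, 0.0, 0.0]
ft_force: [0.4, 0.1, -0.1]
grip_width: 0.501
```

Emit:
send_rows(offset=[[30, 0, -10], [70, 0, -20], [110, 0, -30], [150, 0, -30], [190, 0, -30]], roll=[0, 0, 0, 0, 0])

```text
clock: 28.97
position: [0.4823, -0.0721, 0.2118]
ee_rot: [0.759, 0.651, 0.001, 0.001]
ft_force: [0.9, 0.2, -0.3]
grip_width: 0.504
```

Emit:
send_rows(offset=[[40, 0, 0], [80, 0, 0], [110, 0, 0], [130, 0, 0], [140, 0, 0]], roll=[0, 0, 0, 0, 0])

```text
clock: 29.38
position: [0.5033, 0.0678, 0.2107]
ee_rot: [0.758, 0.653, 0.001, 0.0]
ft_force: [-0.9, -0.2, 0.2]
grip_width: 0.501
```

```bash
cat > w8.py <<'E'
from h import *;from workcell import eyes
plan(451,-260,96,81.3)
c=eyes.camera_params('top');p,d=eyes.camera('top');cv2.imwrite('pics/t8.png',p)
P=xyz(d,c)*1000;X,Y,Z=P[...,0],P[...,1],P[...,2]
R=(abs(X-451)<56)&(abs(Y+260)<56)
print('grip',rect(P/1000,R&(Z>38)&(Z<60)))
m=R&(Z>8)&(Z<26);q=P[m];A=np.c_[q[:,:2]-[451,-260],np.ones(len(q))];print('plate',rect(P/1000,m),np.linalg.lstsq(A,q[:,2],rcond=None)[0])
E
python3 w8.py
```

```text
t 29.38 pose [503.3  67.8 210.7  81.5] F [-0.9 -0.2  0.2] w 0.501
offset [-332.    -3.2  114.7] roll 0.0033
grip (array([ 450.8, -259.7]), array([43.3, 12.9]), 80.1, 120)
plate (array([ 451.2, -259.8]), array([111.4, 111.2]), 89.3, 1984) [-2.84654618e-03  2.03180348e-03  1.53459061e+01]
```

View pics/t8.png

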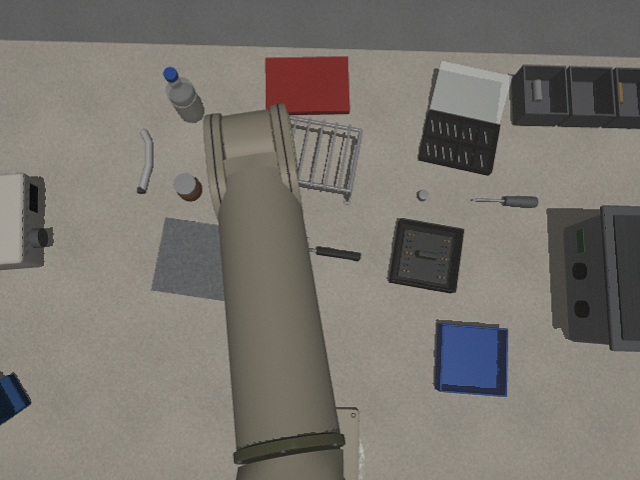

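The tray is flat and centred in the black case at (425,255), and the spatula lies on the bench at (335,252). The other things are where they were, and the arm is at rest and clear.

```bash
python3 -c "
from workcell import manip;print(manip.hand_in())"
```

```text
the job is handed in; nothing more can be done
None
```

The job is done and handed in at about 29 s of the 72 s allowed; `hand_in` gave no verdict.

- **Tray out and onto the mat:** I slid the spatula under the tray, lifted it level and carried it out. I set it on the mat with mat visible on all sides in the wrist picture, then drew the blade clear.
- **Spatula:** It lies flat and right side up on bare bench, with its handle top at 32.7 mm, the same height as at the start.
- **Tray into the case:** I took the tray by its upright grip and put it in the black case. The last top view puts it within about 1 mm of the case's centre. Its plate is level (slope under 0.3%) at about 15 mm, which fits it resting on the floor.
- **Other things:** In the last top picture the cartridge, driver, jar and handpiece look unmoved. The blade end of the spatula and part of the rack were hidden by the arm in that picture.
- **Forces:** The wrist force read under 10 N after every move.

Two readings disagreed slightly. The top and wrist cameras differed by 2–3 mm, within or close to the stated calibration error. The last plate-angle fit read 89.3° and I disregarded it, because the measuring window clipped it; the grip's own angle was about 80°, and the case is at 81°.

I viewed 11 pictures, one over the budget of 10.

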